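# Make up two furniture hardware kits

## Task

Make up two hardware kits from the loose stock on the bench. The bow handle, the tapered foot and the large knob go in the long tray with three compartments; the castor and the small knob go in the short tray with two compartments. Put one piece in each compartment, standing upright on the tray floor just as it stood on the bench, and leave the wax tin and the plywood offcut where they are.

Things in the scene. Friction and masses are not known exactly. Their poses are not given: they have to be found in the camera images.
- large_knob: Loose turned mushroom-shaped cabinet knob of dark wood, standing on its stem, head up: 40 mm tall, head 46 mm across (straight-sided from 20 to 32 mm up), stem foot 32 mm across, 40 g. Origin: centre of the underside; z up through the head.
- small_knob: Loose turned knob of the same dark wood and shape but smaller: 29 mm tall, head 30 mm across (straight-sided from 14 to 24 mm up), stem foot 22 mm across, 15 g. Origin: centre of the underside; z up through the head.
- foot: Loose tapered round furniture foot of dark wood with a brass ferrule over its narrow end, standing on its wide end, ferrule up: 60 mm tall, 44 mm across for the lowest 12 mm, then tapering evenly to 32 mm at 46 mm up (about 35 mm across at 37 mm up), the ferrule from there to the top, 27 mm across; 50 g. Origin: centre of the underside; z up.
- handle: Loose steel bow handle standing on its two round feet (12 mm across, at x = -32 and +32 mm): a flat bar 78 mm long along its x, 12 mm wide along y, from 22 to 32 mm up, open underneath, 80 g. Origin: on the bench midway between the feet; z up through the bar.
- castor: Loose rigid castor standing on its plate, wheel up: steel plate 50 mm (x) by 42 mm (y) by 4 mm; steel fork with two flat cheeks facing +y and -y, 26 mm over their outsides, 22 mm wide along x, 9 to 45 mm up; black fixed wheel 40 mm across, 18 mm wide, between them, axle along y at 36 mm up, top at 56 mm; 120 g. Origin: centre of the plate's underside; z up through the wheel.
- long_tray: Low grey tray with three compartments, fixed to the bench: 112 mm (x) by 236 mm (y) by 22 mm high, floor 5 mm thick, walls and two dividers 5 mm thick and as high as the rim. The compartments lie in a row along its y, centred at y = -77, 0 and +77 mm, each 102 mm (x) by 72 mm (y) inside. Origin: centre of the underside, on the bench; z up.
- short_tray: Low grey tray with two compartments, fixed to the bench: 112 mm (x) by 159 mm (y) by 22 mm high, floor, walls and divider 5 mm thick. The compartments lie side by side along its y, centred at y = -38.5 and +38.5 mm, each 102 mm (x) by 72 mm (y) inside. Origin: centre of the underside, on the bench; z up.
- wax_tin: Bystander: closed flat round aluminium tin, 40 mm across, 22 mm high, loose among the stock. Origin: centre of the underside. To be left where it is.
- offcut: Bystander: plywood offcut block 42 by 34 by 20 mm high, loose among the stock. Origin: centre of the underside. To be left where it is.
Mind the look-alikes: they are no part of the job. What is shaped like the foot but green is not meant. Of the things that look like the handle, take the one that is nearest to the robot's base at the start.

How it is judged:
By the outcome, as a careful person would: the job done as asked, in the order asked, and still so for the second after the job is handed in, with the robot touching nothing.
It also fails if it takes over 122 s, if anything falls off the work surface, if the arm or the gripper's body presses on something with over 40 N, if the wrist force passes 120 N, or if a joint passes its speed limit or range.

## Robot

A 6-joint arm with a two-finger parallel gripper is mounted at the origin on the work surface. World frame = base frame: x ahead of the robot, y to its left, z up, the work surface at z = 0. Lengths are in m, angles in degrees, forces in N, time in s.
With the tool pointing down it reaches from about 0.4 to 0.825 m from the base axis. Payload 7 kg.
Tool frame: the origin (TCP) lies midway between the tips of the shut fingers; the grasp point (between the pads) lies 19 mm behind it; z points along the fingers, y is the line along which they close (so a half turn about z gives the same grasp; the last joint's range is limited). The gripper opens to 88 mm and grips with 3 to 60 N. Pads are 19 mm wide; open, the fingers measure 130 mm over their backs; the gripper's body (78 mm by 193 mm) begins 47 mm behind the grasp point.
Start: joints at [90.82, 20.546, 0.682, 0, -70.136, -16.507], TCP at [0.183, 0.65, 0.227] pointing down, gripper open.
Joint ranges: [-176.03, 176.03], [-82.01, 121.73], [-58.28, 71.71], [-173.87, 95.51], [-174.79, -0.11], [-173.66, 173.66]. Speed limits (degrees/s): [136.94, 136.94, 172.46, 180, 180, 180].

## Interface

Orientations are given as [roll, pitch, yaw] about the fixed x, y, z axes, in that order (R = Rz(yaw) Ry(pitch) Rx(roll)).
In Python, from plant import ctrl gives the robot as it stands. The module is installed in compiled form; this text tells all that it offers.
- The arm moves only by the tool send_rows, never from a script. Its argument "plan" is a list that holds one entry, the list of rows, each a list of 6 numbers: the shift along the tool's x, y, z in parts of the range, where 1.0 means 80 cm, then the turn, a rotation vector about the tool's x, y, z in parts of the range, where 1.0 means 2 pi rad. A call has 1 to 8 rows; each row is the pose to reach, as a shift and turn from the pose commanded when the call began, along the tool's axes at that moment; what a row does not reach only later rows make up. A row lasts 1/12 s, in which the tool goes at most 41.7 mm and 7.16 degrees, less where a joint would pass 70% of its speed; a pose out of reach is approached as far as the arm can. No shift or turn number may pass 1 either way. A call with a gripper value outside its range is refused whole. "fingers" is the opening, from 0 (shut) to 1 (fully open), set as the call begins (left out, the last holds). The fingers move at their own pace and stop on an object; the grip force is fixed at half the most. Time passes only in rows, so rows that repeat a pose let the fingers close. It gives the time, the measured TCP pose, the force, the opening and the grip force at its end, in the units of the state.
- ctrl.get_obs(): the state, without advancing time (a new reading comes with each control period).
- ctrl.snapshot(name): name is "scene" or "top" or "wrist"; returns a dict with "img" (400x640x3 uint8, red, green, blue), "K" (3x3 intrinsics, pixels), "pose" (4x4, takes a point from camera to world coordinates). Camera axes: x right, y down, z forward; pixel columns grow to the right and rows downward; lengths in m; the calibration is good to about 2 mm. A picture is of the moment at which its call begins. There is no depth.
- ctrl.close_job(): hands the job in; it is judged then, once.
The state is a dict: "clock": time; "joint_pos": joint angles; "qvel": joint speeds; "tau": joint torques, N m; "tool_pos": TCP position; "orientation": TCP orientation; "force": force on the tool from outside, world axes, zero at the start; "moment": the same for the moment, N m; "opening": finger opening in m; "gripper_force": force on a finger pad.
Only numpy, scipy, OpenCV 4.12 (cv2) and the standard library are available. Lean on these libraries where they do the work, as an engineer would, in place of code of your own. Each camera call takes 0.05 s, during which the arm holds its last target. There are 200 camera calls.

## Working session

There is one attempt and no reset: what is moved stays moved. The work goes in short steps, Python scripts to look and compute and a tool call to move; the robot and the scene stay as the last step left them, time stands still between calls to the robot, and variables do not carry over. Pictures are saved under pics/ and viewed, at most 14 in all, crops included, and the job is handed in when it is done.

Besides the shell and the picture viewer there is one more tool, called after "Call:" in YAML: its name, and indented under it one key for each argument. send_rows: Moves the arm, as the interface text tells. Its arguments: {"type":"object","properties":{"plan":{"type":"array","items":{"type":"array","items":{"type":"array","items":{"type":"number"}}}},"fingers":{"type":"number"}},"required":["plan"]}

```bash
mkdir -p pics; python3 - <<'E'
from plant import ctrl
import cv2, numpy as np
np.set_printoptions(precision=4,suppress=True)
o=ctrl.get_obs(); print(o['clock'],o['tool_pos'],o['orientation'],o['opening'])
for n in ["scene","top"]:
    s=ctrl.snapshot(n); cv2.imwrite(f"pics/{n}0.png",s["img"][:,:,::-1]); print(n,s["K"],s["pose"]); np.savez(f"{n}0.npz",**s)
E
```

```text
0.0 [0.1824 0.6494 0.2256] [179.9061  -0.0078 -15.6938] 0.08796298802243915
scene [[370.3936   0.     322.6108]
 [  0.     370.3936 200.9473]
 [  0.       0.       1.    ]] [[-0.7636  0.4694 -0.4433  0.8711]
 [ 0.6457  0.5541 -0.5254  0.4627]
 [-0.001  -0.6875 -0.7262  0.6649]
 [ 0.      0.      0.      1.    ]]
top [[404.0689   0.     315.0072]
 [  0.     404.0689 193.9607]
 [  0.       0.       1.    ]] [[-0.0127 -0.9983  0.0573  0.403 ]
 [-0.9999  0.0121 -0.0115  0.0056]
 [ 0.0108 -0.0574 -0.9983  1.2278]
 [ 0.      0.      0.      1.    ]]
```

View pics/top0.png

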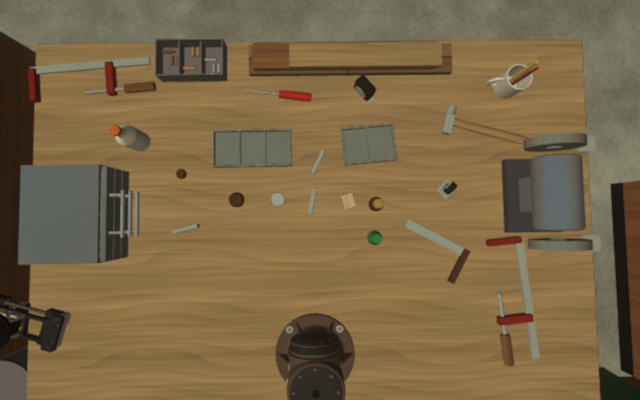

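View pics/scene0.png

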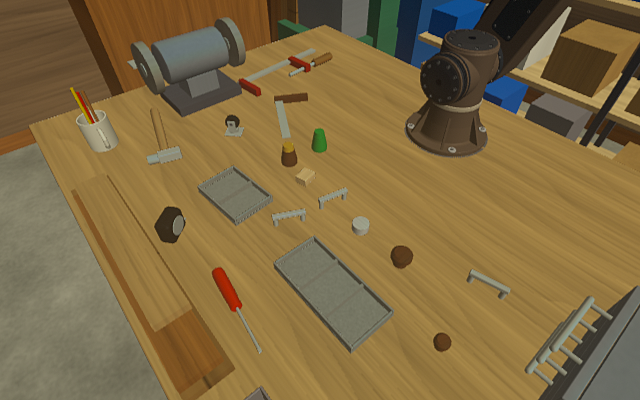

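Top view: trays at (253,148) and (369,145). Handle-likes are at (312,200), (318,161) and (185,229), and the feet are brown (376,204) and green (375,238). Large knob is at (237,200), small knob (181,174), castor (447,188), tin (278,200) and offcut (348,201). Next I measure them and enlarge a crop.

```bash
cat > h.py <<'E'
import numpy as np, cv2
from scipy.spatial.transform import Rotation as R
np.set_printoptions(precision=4,suppress=True)
def ray(s,uv,z):
    d=s["pose"][:3,:3]@np.linalg.solve(s["K"],[uv[0],uv[1],1.0]); c=s["pose"][:3,3]
    return c+d*(z-c[2])/d[2]
def proj(s,p):
    q=s["pose"][:3,:3].T@(np.array(p)-s["pose"][:3,3]); q=s["K"]@q; return q[:2]/q[2]
def blobs(s,mask,amin=15):
    n,l,st,c=cv2.connectedComponentsWithStats(mask.astype(np.uint8))
    return [(c[i],st[i],cv2.minAreaRect(np.argwhere(l==i)[:,::-1].astype(np.float32))) for i in range(1,n) if st[i,4]>=amin]
E
python3 - <<'E'
from h import *
s=dict(np.load("top0.npz")); im=s["img"]
x0,y0,x1,y1=165,110,475,260
cv2.imwrite("pics/topcrop.png",cv2.resize(im[y0:y1,x0:x1,::-1],None,fx=2.5,fy=2.5,interpolation=cv2.INTER_CUBIC))
hsv=cv2.cvtColor(im,cv2.COLOR_RGB2HSV).astype(int)
print(hsv[215,300],hsv[200,312],hsv[200,237],hsv[201,348],hsv[145,240])
a=im.astype(int); r,g,b=a[...,0],a[...,1],a[...,2]
grey=(hsv[...,1]<70); dark=(hsv[...,2]<90)
for nm,m in (("grey",grey),("dark",dark&~grey),("light",(hsv[...,2]>200))):
    m=m.copy(); k=np.zeros_like(m); k[115:255,170:462]=1
    for c,st,rc in blobs(s,m&k): print(nm,c.round(1),st[:5],"rect",np.round(rc[0],1),np.round(rc[1],1),round(rc[2],1),ray(s,c,0.022)[:2])
E
```

```text
[ 18 127 151] [ 43  33 146] [ 12 154  73] [ 20 110 176] [26 45 79]
grey [447.9 123.7] [442 115  13  19 178] rect [447.9 123.5] [ 9.2 19.4] 14.0 [ 0.6806 -0.4137]
grey [368.3 143.7] [ 341  124   56   41 1927] rect [368.4 143.6] [36.7 52.7] 84.3 [ 0.6221 -0.1708]
grey [251.4 147.6] [ 213  129   78   38 2868] rect [251.5 147.5] [77. 37.] -0.0 [0.6138 0.1808]
grey [317.7 160.9] [311 149  14  25 102] rect [317.5 161. ] [ 4.  25.5] 25.2 [ 0.5715 -0.0176]
grey [444.9 188.8] [437 179  19  20 151] rect [446.5 188.5] [12.7 15.6] 45.0 [ 0.4831 -0.3985]
grey [311.7 200.3] [308 188   8  26 101] rect [311.6 200.4] [ 4.  25.7] 10.6 [0.4532 0.0019]
grey [277.5 199.1] [271 193  14  13 136] rect [277.5 199. ] [12. 12.] 45.0 [0.4582 0.1038]
grey [433.4 236.8] [405 220  57  35 514] rect [434.  237.1] [62.7  8.4] 27.5 [ 0.3399 -0.3596]
grey [184.2 228.5] [171 224  28  10 106] rect [184.5 228.4] [ 3.9 27.4] 74.7 [0.3743 0.3807]
dark [181.  173.5] [177 169  10  10  73] rect [181.5 173.5] [9. 9.] 0.0 [0.5383 0.3911]
dark [450.5 187.7] [444 182  13  12  72] rect [450.5 188. ] [ 6.4 12. ] 45.0 [ 0.4859 -0.4155]
dark [236.3 199.4] [229 193  15  14 173] rect [236.  199.5] [13. 14.] 90.0 [0.4588 0.2265]
dark [373.1 203.8] [369 197  13  14  66] rect [374.4 203.8] [13.5 11.4] 78.7 [ 0.4406 -0.1817]
dark [374.1 232.8] [369 231  13   5  40] rect [375. 233.] [12.  4.] 0.0 [ 0.354  -0.1829]
dark [372.8 242.8] [369 241   8   4  16] rect [372.4 242.8] [7.6 1.9] 18.4 [ 0.3248 -0.1782]
```

View pics/topcrop.png

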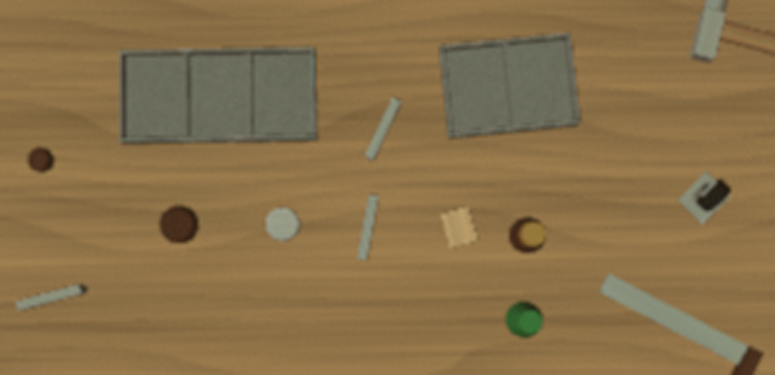

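Handle candidates: (312,200) is 0.45 m from the base, (185,229) is 0.53 m and (318,161) is 0.57 m. The crop shows (312,200), at crop (368,228), as the nearest, so I take that one. The brown foot with the brass top at (376,204) is the one meant, not the green one at (375,238). Now I move over the area for a wrist view.

```bash
cat > go.py <<'E'
import sys
from h import *
from plant import ctrl
# usage: go.py x,y,z,yaw ...  (m, deg): rows for each leg, from measured pose then chained
o=ctrl.get_obs(); p=np.array(o["tool_pos"]); r=R.from_euler("xyz",o["orientation"],degrees=True)
print("t",round(o["clock"],2),p,np.round(o["orientation"],2),"open",round(o["opening"],4),"gf",round(o["gripper_force"],1),"F",np.round(o["force"],1))
for a in sys.argv[1:]:
    v=[float(t) for t in a.split(",")]; q=np.array(v[:3]); rn=R.from_euler("xyz",[180,0,v[3]],degrees=True)
    d=r.inv().apply(q-p)*100; w=(r.inv()*rn).as_rotvec(degrees=True)
    print(a,"->",d.round(2).tolist()+w.round(1).tolist(),"rows>=",round(max(np.linalg.norm(d)/4.17,np.linalg.norm(w)/7.16),1)); p,r=q,rn
E
python3 go.py 0.34,0.37,0.36,-11 0.46,0.07,0.36,-11
```

```text
t 0.1 [0.1824 0.6494 0.2257] [179.91  -0.01 -15.69] open 0.0876 gf 0.0 F [ 0.3 -0.   0.1]
0.34,0.37,0.36,-11 -> [22.73, 22.66, -13.39, 0.1, -0.0, -4.7] rows>= 8.3
0.46,0.07,0.36,-11 -> [17.5, 27.16, 0.0, 0.0, 0.0, 0.0] rows>= 7.7
```

Careful with the scale: shifts go in shares of 80 cm and turns go in shares of 2 pi rad. That gives: 22.7 cm is 0.2838, -13.4 cm is -0.1675, -4.7 degrees is -0.0131.

Call:
send_rows:
  plan:
    - [[0.2838, 0.2838, -0.1675, 0.0003, 0, -0.0131], [0.2838, 0.2838, -0.1675, 0.0003, 0, -0.0131], [0.2838, 0.2838, -0.1675, 0.0003, 0, -0.0131], [0.2838, 0.2838, -0.1675, 0.0003, 0, -0.0131], [0.2838, 0.2838, -0.1675, 0.0003, 0, -0.0131], [0.2838, 0.2838, -0.1675, 0.0003, 0, -0.0131], [0.2838, 0.2838, -0.1675, 0.0003, 0, -0.0131], [0.2838, 0.2838, -0.1675, 0.0003, 0, -0.0131]]

```text
clock: 0.77
tool_pos: [0.3335, 0.3796, 0.3556]
orientation: [-179.9, 0.0, -11.0]
force: [1.4, 0.5, 0.5]
opening: 0.0879
gripper_force: 0.0
```

Scaled: 27.2 cm is 0.34, 17.5 cm is 0.2188.

Call:
send_rows:
  plan:
    - [[0.2188, 0.34, 0, 0, 0, 0], [0.2188, 0.34, 0, 0, 0, 0], [0.2188, 0.34, 0, 0, 0, 0], [0.2188, 0.34, 0, 0, 0, 0], [0.2188, 0.34, 0, 0, 0, 0], [0.2188, 0.34, 0, 0, 0, 0], [0.2188, 0.34, 0, 0, 0, 0], [0.2188, 0.34, 0, 0, 0, 0]]

```text
clock: 1.43
tool_pos: [0.4532, 0.0785, 0.3546]
orientation: [-179.9, -0.0, -11.0]
force: [-0.2, 0.7, -0.4]
opening: 0.0876
gripper_force: 0.0
```

```bash
python3 - <<'E'
from h import *
from plant import ctrl
o=ctrl.get_obs(); print(o['clock'],o['tool_pos'],o['orientation'],np.abs(o['qvel']).max(),o['joint_pos'])
s=ctrl.snapshot("wrist"); np.savez("w1.npz",**s); cv2.imwrite("pics/w1.png",s["img"][:,:,::-1]); print(s["K"],s["pose"])
E
```

```text
1.4333 [0.4532 0.0785 0.3546] [-179.8945   -0.0162  -11.0118] 49.832295365387665 [ 34.4191  -3.9243 -12.1259  -0.0632 -81.7118  44.5782]
[[330.3688   0.     318.9377]
 [  0.     330.3688 201.1233]
 [  0.       0.       1.    ]] [[-0.1918 -0.9384 -0.2875  0.5312]
 [-0.9814  0.1827  0.0585  0.0629]
 [-0.0024  0.2934 -0.956   0.5138]
 [ 0.      0.      0.      1.    ]]
```

View pics/w1.png

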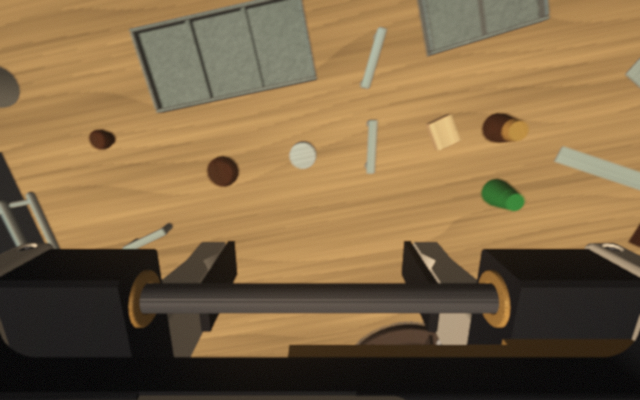

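The wrist view, taken while the arm still moved, shows tray corners at (135,30)–(315,80), handle (372,146), large knob (222,170), small knob (101,139) and foot (500,128). I need a settled view further forward.

Scaled: 6.8 cm is 0.085, 6.1 cm is 0.0763, -11 degrees is -0.0306.

Call:
send_rows:
  plan:
    - [[0.0763, 0.085, -0.0063, 0, 0, -0.0306], [0.0763, 0.085, -0.0063, 0, 0, -0.0306], [0.0763, 0.085, -0.0063, 0, 0, -0.0306], [0.0763, 0.085, -0.0063, 0, 0, -0.0306], [0.0763, 0.085, -0.0063, 0, 0, -0.0306], [0.0763, 0.085, -0.0063, 0, 0, -0.0306], [0.0763, 0.085, -0.0063, 0, 0, -0.0306], [0.0763, 0.085, -0.0063, 0, 0, -0.0306]]

```text
clock: 2.15
tool_pos: [0.4996, 0.0037, 0.3595]
orientation: [-179.9, -0.0, 0.1]
force: [0.4, 0.5, -0.0]
opening: 0.0874
gripper_force: 0.0
```

```bash
python3 - <<'E'
from h import *
from plant import ctrl
o=ctrl.get_obs(); print(o['clock'],o['tool_pos'],o['orientation'],np.abs(o['qvel']).max())
s=ctrl.snapshot("wrist"); np.savez("w2.npz",**s); cv2.imwrite("pics/w2.png",s["img"][:,:,::-1]); print(s["pose"])
E
```

```text
2.15 [0.4996 0.0037 0.3595] [-179.889    -0.0393    0.0848] 0.15844615549771113
[[ 0.0007 -0.9562 -0.2929  0.5791]
 [-1.     -0.0014  0.0022  0.0033]
 [-0.0025  0.2929 -0.9562  0.5187]
 [ 0.      0.      0.      1.    ]]
```

View pics/w2.png

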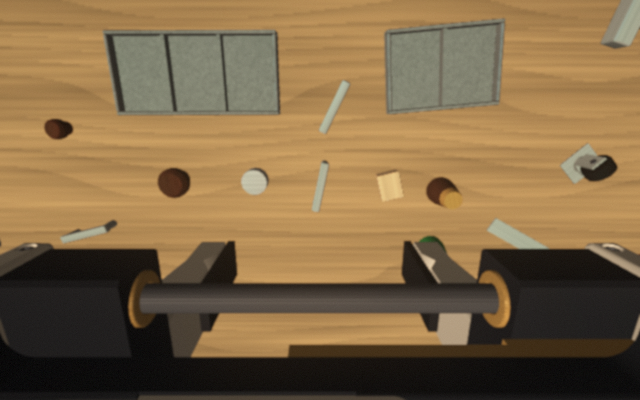

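The settled wrist view shows the long tray with corners (105,31),(277,31),(280,113),(118,114), and the short tray at (387,32)–(504,20)–(502,103)–(387,112). It also shows handle (320,186), large knob (174,183), small knob (58,129), foot (444,192) and castor (589,164). I measure all of them from here.

```bash
python3 - <<'E'
from h import *
w=dict(np.load("w2.npz")); t=dict(np.load("top0.npz"))
hsv=cv2.cvtColor(w["img"],cv2.COLOR_RGB2HSV).astype(int); k=np.zeros(hsv.shape[:2],bool); k[10:235]=1
grey=((hsv[...,1]<85)&k).astype(np.uint8)
cs,_=cv2.findContours(cv2.morphologyEx(grey,cv2.MORPH_CLOSE,np.ones((3,3),np.uint8)),cv2.RETR_EXTERNAL,cv2.CHAIN_APPROX_NONE)
for c in cs:
    A=cv2.contourArea(c)
    if A<60: continue
    if A>3000:
        q=cv2.approxPolyDP(cv2.convexHull(c),8,True)[:,0].astype(float); print("TRAY",q.tolist())
        for z in (0.022,0): print(" z",z,[np.round(ray(w,u,z)[:2],4).tolist() for u in q])
    else:
        rc=cv2.minAreaRect(c); bx=cv2.boxPoints(rc)
        P=np.array([ray(w,u,0.032)[:2] for u in bx]); e=P[[1,2]]-P[[0,1]]; L=np.linalg.norm(e,axis=1); v=e[L.argmax()]
        print("grey",np.round(rc[0],1),"xy@32",P.mean(0),"sizes",L,"yaw",np.degrees(np.arctan2(v[1],v[0])),"dist",np.hypot(*P.mean(0)))
dark=(hsv[...,2]<95)&(hsv[...,1]>=85)&k
for c,st,rc in blobs(w,dark,30):
    if st[2]<45: print("dark",np.round(c,1),st, "rect",np.round(rc[0],1),np.round(rc[1],1),"z20,28",ray(w,rc[0],0.02)[:2],ray(w,rc[0],.028)[:2])
brass=(hsv[...,0]>=14)&(hsv[...,0]<=28)&(hsv[...,1]>150)&k
for c,st,rc in blobs(w,brass,30): print("brass",np.round(c,1),st,"z60",ray(w,c,.06)[:2])
E
```

```text
grey [ 91.7 231.2] xy@32 [0.3794 0.3656] sizes [0.0823 0.0147] yaw -75.67409171578683 dist 0.5268374950881138
grey [505.6 231.3] xy@32 [ 0.3803 -0.2912] sizes [0.0239 0.0602] yaw -116.06906397101275 dist 0.4789850835544777
grey [254.  181.5] xy@32 [0.4607 0.1028] sizes [0.0389 0.0389] yaw -89.92847904510033 dist 0.47201015249696204
grey [319.8 186.5] xy@32 [0.4524 0.0033] sizes [0.079  0.0118] yaw -11.449593302998029 dist 0.4524173558626876
grey [583.4 162. ] xy@32 [ 0.4909 -0.3879] sizes [0.0553 0.0427] yaw -46.50713335952893 dist 0.6256903776754852
grey [333.8 106.4] xy@32 [ 0.5696 -0.0161] sizes [0.0769 0.0119] yaw -26.387174255853253 dist 0.5697920415714468
TRAY [[275.0, 31.0], [278.0, 113.0], [117.0, 113.0], [104.0, 30.0]]
 z 0.022 [[0.6686, 0.0644], [0.5608, 0.0641], [0.5607, 0.2986], [0.6697, 0.2968]]
 z 0 [[0.6725, 0.0671], [0.56, 0.0668], [0.5598, 0.3117], [0.6737, 0.3098]]
TRAY [[504.0, 19.0], [498.0, 103.0], [387.0, 112.0], [387.0, 30.0]]
 z 0.022 [[0.6832, -0.244], [0.575, -0.2532], [0.5624, -0.0942], [0.6698, -0.0877]]
 z 0 [[0.6878, -0.255], [0.5748, -0.2645], [0.5616, -0.0986], [0.6739, -0.0917]]
grey [623.3  28. ] xy@32 [ 0.67   -0.3986] sizes [0.0509 0.0412] yaw -14.329569462290602 dist 0.7796360347242569
dark [ 58.  128.3] [ 45 119  28  20 402] rect [ 58.1 128.9] [26.6 18.7] z20,28 [0.5378 0.3914] [0.5384 0.3851]
dark [600.9 170.4] [582 155  35  26 430] rect [599.4 169.3] [21.1 32.5] z20,28 [ 0.4779 -0.4247] [ 0.4795 -0.4178]
dark [174.  181.9] [159 168  31  29 699] rect [174. 182.] [28. 30.] z20,28 [0.457  0.2296] [0.459 0.226]
dark [438.3 187.9] [427 178  30  26 383] rect [439.5 188.5] [21.8 26.9] z20,28 [ 0.4472 -0.1834] [ 0.4493 -0.1804]
brass [450.1 197.8] [439 186  23  23 396] z60 [ 0.4438 -0.1853]
```

Handle measures 79 x 12 mm at (0.452, 0.003), yaw -11.4, 0.452 m from the base, so it is the nearest. Long tray centre is about (0.615, 0.1825) at yaw 0, and short tray about (0.6226, -0.172) at yaw 4.8. Handle first.

```bash
python3 go.py 0.4524,0.0033,0.08,-11.4 0.4524,0.0033,0.013,-11.4
```

```text
t 2.2 [0.4997 0.0036 0.3596] [-179.89   -0.05    0.09] open 0.0873 gf 0.0 F [-0.1  0.8 -0.1]
0.4524,0.0033,0.08,-11.4 -> [-4.75, 0.08, 27.96, -0.1, -0.0, 11.5] rows>= 6.8
0.4524,0.0033,0.013,-11.4 -> [-0.0, -0.0, 6.7, 0.0, 0.0, 0.0] rows>= 1.6
```

Scaled: 27.9 cm is 0.3488, -4.7 cm is -0.0588, 11.5 degrees is 0.0319.

Call:
send_rows:
  plan:
    - [[-0.0588, 0.0013, 0.3488, -0.0003, 0, 0.0319], [-0.0588, 0.0013, 0.3488, -0.0003, 0, 0.0319], [-0.0588, 0.0013, 0.3488, -0.0003, 0, 0.0319], [-0.0588, 0.0013, 0.3488, -0.0003, 0, 0.0319], [-0.0588, 0.0013, 0.3488, -0.0003, 0, 0.0319], [-0.0588, 0.0013, 0.3488, -0.0003, 0, 0.0319], [-0.0588, 0.0013, 0.3488, -0.0003, 0, 0.0319], [-0.0588, 0.0013, 0.3488, -0.0003, 0, 0.0319]]
  fingers: 0.5

```text
clock: 2.87
tool_pos: [0.4479, 0.0012, 0.0753]
orientation: [179.7, 0.5, -11.5]
force: [-1.8, 0.3, -0.1]
opening: 0.0452
gripper_force: 0.0
```

Scaled: 6.5 cm is 0.0813, 5.5 cm is 0.0688.

Call:
send_rows:
  plan:
    - [[0, 0, 0.025, 0, 0, 0], [0, 0, 0.05, 0, 0, 0], [0, 0, 0.0688, 0, 0, 0], [0, 0, 0.0813, 0, 0, 0], [0, 0, 0.0813, 0, 0, 0], [0, 0, 0.0813, 0, 0, 0]]

```text
clock: 3.37
tool_pos: [0.4543, 0.003, 0.0166]
orientation: [-180.0, -0.1, -11.4]
force: [-0.8, -0.3, 0.7]
opening: 0.0439
gripper_force: 0.0
```

Scaled: 0.3 cm is 0.0038, -0.2 cm is -0.0025.

Call:
send_rows:
  plan:
    - [[-0.0025, 0, 0.0038, 0, 0, 0], [-0.0025, 0, 0.0038, 0, 0, 0], [-0.0025, 0, 0.0038, 0, 0, 0]]

```text
clock: 3.62
tool_pos: [0.4516, 0.003, 0.0132]
orientation: [-180.0, -0.1, -11.5]
force: [0.2, -0.3, -0.4]
opening: 0.0439
gripper_force: 0.0
```

Call:
send_rows:
  plan:
    - [[0, 0, 0, 0, 0, 0], [0, 0, 0, 0, 0, 0], [0, 0, 0, 0, 0, 0], [0, 0, 0, 0, 0, 0], [0, 0, 0, 0, 0, 0], [0, 0, 0, 0, 0, 0]]
  fingers: 0

```text
clock: 4.12
tool_pos: [0.4512, 0.0027, 0.0124]
orientation: [180.0, -0.0, -11.5]
force: [-0.5, -0.4, -0.2]
opening: 0.0118
gripper_force: 30.0
```

```bash
python3 go.py 0.4524,0.0033,0.08,-11.4 0.615,0.1825,0.085,0 0.615,0.1825,0.0195,0
```

```text
t 4.12 [0.4512 0.0027 0.0124] [180.    -0.01 -11.49] open 0.0118 gf 30.0 F [-0.5 -0.4 -0.2]
0.4524,0.0033,0.08,-11.4 -> [0.11, -0.08, -6.76, 0.0, -0.0, -0.1] rows>= 1.6
0.615,0.1825,0.085,0 -> [12.4, -20.78, -0.5, 0.0, 0.0, -11.4] rows>= 5.8
0.615,0.1825,0.0195,0 -> [0.0, -0.0, 6.55, 0.0, 0.0, 0.0] rows>= 1.6
```

Gripped: opening 11.8 mm, matching the bar. Now lift and carry.

Scaled: -7 cm is -0.0875, -6 cm is -0.075.

Call:
send_rows:
  plan:
    - [[0, 0, -0.0375, 0, 0, 0], [0, 0, -0.075, 0, 0, 0], [0, 0, -0.0875, 0, 0, 0], [0, 0, -0.0875, 0, 0, 0]]

```text
clock: 4.45
tool_pos: [0.4529, 0.0034, 0.085]
orientation: [-179.8, -0.3, -11.5]
force: [-0.5, 0.2, -1.1]
opening: 0.0114
gripper_force: 30.0
```

Scaled: -20.8 cm is -0.26, -16.6 cm is -0.2075, -11.4 degrees is -0.0317.

Call:
send_rows:
  plan:
    - [[0.0313, -0.0513, 0, 0, 0, -0.0069], [0.0625, -0.1025, 0, 0, 0, -0.0139], [0.0925, -0.155, -0.0025, 0, 0, -0.0194], [0.1238, -0.2075, -0.0038, 0, 0, -0.0264], [0.155, -0.26, -0.0063, 0, 0, -0.0317], [0.155, -0.26, -0.0063, 0, 0, -0.0317], [0.155, -0.26, -0.0063, 0, 0, -0.0317], [0.155, -0.26, -0.0063, 0, 0, -0.0317]]

```text
clock: 5.12
tool_pos: [0.6141, 0.1829, 0.085]
orientation: [179.9, 0.1, -0.0]
force: [-0.9, -0.7, -2.1]
opening: 0.0114
gripper_force: 30.0
```

```bash
python3 go.py 0.615,0.1825,0.024,0 0.615,0.1825,0.018,0
python3 - <<'E'
from h import *
from plant import ctrl
s=ctrl.snapshot("wrist"); cv2.imwrite("pics/w3.png",s["img"][:,:,::-1]); np.savez("w3.npz",**s)
E
```

```text
t 5.12 [0.6141 0.1829 0.085 ] [179.93   0.13  -0.04] open 0.0114 gf 30.0 F [-0.9 -0.7 -2.1]
0.615,0.1825,0.024,0 -> [0.1, 0.03, 6.1, 0.1, 0.1, -0.0] rows>= 1.5
0.615,0.1825,0.018,0 -> [0.0, -0.0, 0.6, 0.0, 0.0, 0.0] rows>= 0.1
```

View pics/w3.png

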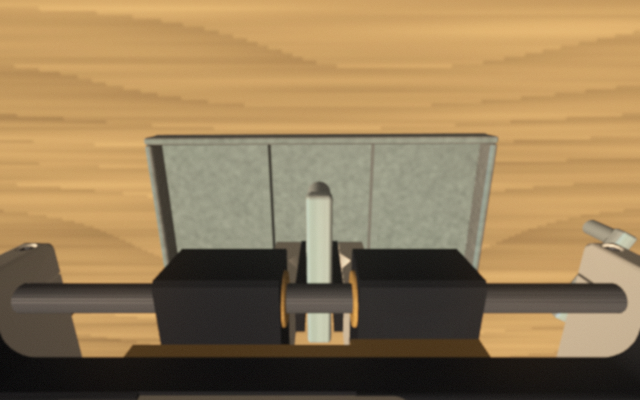

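The handle (319,190) hangs centred between the dividers (269,145) and (374,145). Lower it.

Scaled: 6.6 cm is 0.0825, 6.4 cm is 0.08.

Call:
send_rows:
  plan:
    - [[0.0013, 0, 0.025, 0, 0, 0], [0.0013, 0, 0.05, 0, 0, 0], [0.0013, 0, 0.0688, 0, 0, 0], [0.0013, 0, 0.0775, 0, 0, 0], [0.0013, 0, 0.08, 0, 0, 0], [0.0013, 0, 0.0825, 0, 0, 0], [0.0013, 0, 0.0825, 0, 0, 0], [0.0013, 0, 0.0825, 0, 0, 0]]

```text
clock: 5.83
tool_pos: [0.6155, 0.182, 0.0223]
orientation: [-180.0, -0.1, -0.1]
force: [0.0, 0.6, -0.5]
opening: 0.0115
gripper_force: 30.0
```

Scaled: 0.4 cm is 0.005, 0.3 cm is 0.0038.

Call:
send_rows:
  plan:
    - [[0, 0, 0.0025, 0, 0, 0], [0, 0, 0.0038, 0, 0, 0], [0, 0, 0.005, 0, 0, 0], [0, 0, 0.005, 0, 0, 0], [0, 0, 0.005, 0, 0, 0]]

```text
clock: 6.25
tool_pos: [0.6151, 0.1819, 0.0174]
orientation: [180.0, -0.0, -0.1]
force: [-0.4, -0.0, -0.6]
opening: 0.0119
gripper_force: 30.0
```

Call:
send_rows:
  plan:
    - [[0, 0, 0, 0, 0, 0], [0, 0, 0, 0, 0, 0], [0, 0, 0, 0, 0, 0], [0, 0, 0, 0, 0, 0]]
  fingers: 0.25

```text
clock: 6.58
tool_pos: [0.6152, 0.1819, 0.0175]
orientation: [-180.0, -0.0, -0.1]
force: [-1.0, -0.6, 0.6]
opening: 0.0213
gripper_force: 0.0
```

Scaled: -10 cm is -0.125, -8 cm is -0.1.

Call:
send_rows:
  plan:
    - [[0, 0, -0.0125, 0, 0, 0], [0, 0, -0.05, 0, 0, 0], [0, 0, -0.1, 0, 0, 0], [0, 0, -0.125, 0, 0, 0], [0, 0, -0.125, 0, 0, 0]]

```text
clock: 7.0
tool_pos: [0.6182, 0.1833, 0.1244]
orientation: [-179.8, -0.5, -0.0]
force: [1.5, -0.2, -0.1]
opening: 0.022
gripper_force: 0.0
```

```bash
python3 go.py 0.53,0,0.12,-45 0.444,-0.187,0.095,-90 0.444,-0.187,0.018,-90
```

```text
t 7.0 [0.6182 0.1833 0.1244] [-179.77   -0.52   -0.03] open 0.022 gf 0.0 F [ 1.5 -0.2 -0.1]
0.53,0,0.12,-45 -> [-8.82, 18.33, 0.29, -0.4, -0.4, 45.0] rows>= 6.3
0.444,-0.187,0.095,-90 -> [7.14, 19.3, 2.5, -0.0, -0.0, 45.0] rows>= 6.3
0.444,-0.187,0.018,-90 -> [0.0, -0.0, 7.7, 0.0, 0.0, 0.0] rows>= 1.8
```

Scaled: 18.3 cm is 0.2288, -8.8 cm is -0.11, 45 degrees is 0.125.

Call:
send_rows:
  plan:
    - [[-0.11, 0.2288, 0.0038, 0, 0, 0.125], [-0.11, 0.2288, 0.0038, 0, 0, 0.125], [-0.11, 0.2288, 0.0038, 0, 0, 0.125], [-0.11, 0.2288, 0.0038, 0, 0, 0.125], [-0.11, 0.2288, 0.0038, 0, 0, 0.125], [-0.11, 0.2288, 0.0038, 0, 0, 0.125], [-0.11, 0.2288, 0.0038, 0, 0, 0.125], [-0.11, 0.2288, 0.0038, 0, 0, 0.125]]
  fingers: 0.62

```text
clock: 7.67
tool_pos: [0.5268, -0.0017, 0.1154]
orientation: [-179.9, -0.0, -45.2]
force: [-0.4, 0.8, 1.3]
opening: 0.0542
gripper_force: 0.0
```

Scaled: 19.3 cm is 0.2413, 7.1 cm is 0.0888, 45 degrees is 0.125.

Call:
send_rows:
  plan:
    - [[0.0888, 0.2413, 0, 0, 0, 0.125], [0.0888, 0.2413, 0, 0, 0, 0.125], [0.0888, 0.2413, 0, 0, 0, 0.125], [0.0888, 0.2413, 0, 0, 0, 0.125], [0.0888, 0.2413, 0, 0, 0, 0.125], [0.0888, 0.2413, 0, 0, 0, 0.125], [0.0888, 0.2413, 0, 0, 0, 0.125], [0.0888, 0.2413, 0, 0, 0, 0.125]]

```text
clock: 8.33
tool_pos: [0.4402, -0.1882, 0.1148]
orientation: [-180.0, -0.0, -90.2]
force: [0.3, -0.3, -0.6]
opening: 0.0542
gripper_force: 0.0
```

```bash
python3 go.py 0.444,-0.187,0.10,-90 0.444,-0.187,0.018,-90
```

```text
t 8.33 [ 0.4402 -0.1882  0.1148] [-179.95   -0.01  -90.15] open 0.0542 gf 0.0 F [ 0.3 -0.3 -0.6]
0.444,-0.187,0.10,-90 -> [-0.12, -0.38, 1.48, -0.0, -0.0, -0.2] rows>= 0.4
0.444,-0.187,0.018,-90 -> [0.0, -0.0, 8.2, 0.0, 0.0, 0.0] rows>= 2.0
```

Scaled: 9.8 cm is 0.1225, 9 cm is 0.1125.

Call:
send_rows:
  plan:
    - [[-0.0013, -0.005, 0.025, 0, 0, 0], [-0.0013, -0.005, 0.0563, 0, 0, 0], [-0.0013, -0.005, 0.0875, 0, 0, 0], [-0.0013, -0.005, 0.1125, 0, 0, 0], [-0.0013, -0.005, 0.1225, 0, 0, 0], [-0.0013, -0.005, 0.1225, 0, 0, 0], [-0.0013, -0.005, 0.1225, 0, 0, 0]]

```text
clock: 8.92
tool_pos: [0.4448, -0.1863, 0.0167]
orientation: [180.0, -0.0, -89.9]
force: [0.6, -0.1, -0.3]
opening: 0.0543
gripper_force: 0.0
```

Scaled: 0.1 cm is 0.0013.

Call:
send_rows:
  plan:
    - [[0, 0, 0.0013, 0, 0, 0], [0, 0, 0.0013, 0, 0, 0]]

```text
clock: 9.08
tool_pos: [0.4453, -0.1865, 0.0165]
orientation: [-179.9, -0.0, -90.0]
force: [-0.7, -0.5, -0.3]
opening: 0.0546
gripper_force: 0.0
```

```bash
python3 go.py 0.444,-0.187,0.018,-90; python3 - <<'E'
from h import *
from plant import ctrl
s=ctrl.snapshot("wrist"); cv2.imwrite("pics/w4.png",s["img"][:,:,::-1])
E
```

```text
t 9.08 [ 0.4453 -0.1865  0.0165] [-179.86   -0.01  -90.03] open 0.0546 gf 0.0 F [-0.7 -0.5 -0.3]
0.444,-0.187,0.018,-90 -> [0.05, 0.13, -0.15, -0.1, -0.0, -0.0] rows>= 0.0
```

View pics/w4.png

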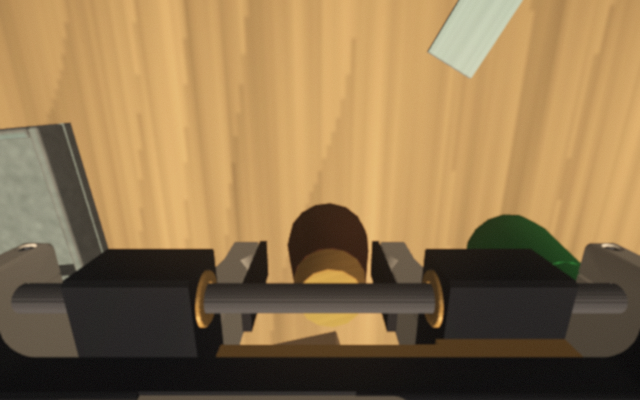

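The brown foot with the brass ferrule (330,280) is between the fingers, about 3 mm off centre. The green one (520,245) is clear. Shift and grip.

Call:
send_rows:
  plan:
    - [[0, 0.0038, -0.0025, 0, 0, 0], [0, 0.0038, -0.0025, 0, 0, 0]]

```text
clock: 9.3
tool_pos: [0.4411, -0.1866, 0.0182]
orientation: [-179.9, 0.0, -90.1]
force: [-0.3, -0.7, 0.3]
opening: 0.0545
gripper_force: 0.0
```

Call:
send_rows:
  plan:
    - [[0, 0, 0, 0, 0, 0], [0, 0, 0, 0, 0, 0], [0, 0, 0, 0, 0, 0], [0, 0, 0, 0, 0, 0], [0, 0, 0, 0, 0, 0]]
  fingers: 0

```text
clock: 9.72
tool_pos: [0.4413, -0.1866, 0.0174]
orientation: [-180.0, -0.0, -90.1]
force: [0.3, 0.7, 2.7]
opening: 0.0398
gripper_force: 29.8
```

Scaled: -8 cm is -0.1, -5 cm is -0.0625.

Call:
send_rows:
  plan:
    - [[0, 0, -0.025, 0, 0, 0], [0, 0, -0.0625, 0, 0, 0], [0, 0, -0.1, 0, 0, 0], [0, 0, -0.1, 0, 0, 0], [0, 0, -0.1, 0, 0, 0]]

```text
clock: 10.13
tool_pos: [0.4424, -0.1865, 0.0989]
orientation: [-179.8, 0.0, -90.1]
force: [-0.7, -1.0, -1.8]
opening: 0.0395
gripper_force: 29.5
```

```bash
python3 go.py 0.615,0.1055,0.1,-90 0.615,0.1055,0.025,-90
```

```text
t 10.13 [ 0.4424 -0.1865  0.0989] [-179.76    0.    -90.09] open 0.0395 gf 29.5 F [-0.7 -1.  -1.8]
0.615,0.1055,0.1,-90 -> [-29.23, -17.21, -0.04, -0.2, 0.0, -0.1] rows>= 8.1
0.615,0.1055,0.025,-90 -> [0.0, -0.0, 7.5, 0.0, 0.0, 0.0] rows>= 1.8
```

Opening is 39.5 mm rather than 35, so the pads touch lower on the taper than planned. I carry it gently and check it before lowering.

Scaled: -22 cm is -0.275, -7.5 cm is -0.0938.

Call:
send_rows:
  plan:
    - [[-0.0188, -0.0113, 0, 0, 0, 0], [-0.0563, -0.0325, 0, 0, 0, 0], [-0.0938, -0.055, 0, 0, 0, 0], [-0.1313, -0.0775, 0, 0, 0, 0], [-0.1688, -0.1, 0, 0, 0, 0], [-0.2063, -0.1213, 0, 0, 0, 0], [-0.2438, -0.1438, 0, 0, 0, 0], [-0.275, -0.1625, 0, 0, 0, 0]]

```text
clock: 10.8
tool_pos: [0.5717, 0.0351, 0.0958]
orientation: [179.9, -0.0, -90.1]
force: [0.8, -0.6, -0.7]
opening: 0.0393
gripper_force: 29.5
```

Scaled: -7.2 cm is -0.09, -5.5 cm is -0.0688.

Call:
send_rows:
  plan:
    - [[-0.0375, -0.0225, 0, 0, 0, 0], [-0.0688, -0.04, 0, 0, 0, 0], [-0.09, -0.0525, 0, 0, 0, 0], [-0.09, -0.0525, 0, 0, 0, 0], [-0.09, -0.0525, 0, 0, 0, 0]]

```text
clock: 11.22
tool_pos: [0.613, 0.1058, 0.0952]
orientation: [179.8, -0.1, -90.0]
force: [-0.8, 0.2, -0.9]
opening: 0.0395
gripper_force: 29.5
```

```bash
python3 go.py 0.615,0.1055,0.03,-90 0.615,0.1055,0.0225,-90; python3 - <<'E'
from h import *
from plant import ctrl
a=ctrl.snapshot("wrist")["img"][120:360,140:500,::-1]; s=ctrl.snapshot("scene")
u=proj(s,[.615,.1055,.12]).astype(int); print(u)
b=s["img"][max(0,u[1]-60):u[1]+60,u[0]-90:u[0]+90,::-1]; cv2.imwrite("pics/c5.png",np.vstack([a,cv2.resize(b,(360,240),interpolation=cv2.INTER_CUBIC)]))
E
```

```text
t 11.22 [0.613  0.1058 0.0952] [179.84  -0.07 -90.02] open 0.0395 gf 29.5 F [-0.8  0.2 -0.9]
0.615,0.1055,0.03,-90 -> [0.02, -0.22, 6.52, 0.2, -0.1, -0.0] rows>= 1.6
0.615,0.1055,0.0225,-90 -> [0.0, -0.0, 0.75, 0.0, 0.0, 0.0] rows>= 0.2
[304 230]
```

View pics/c5.png

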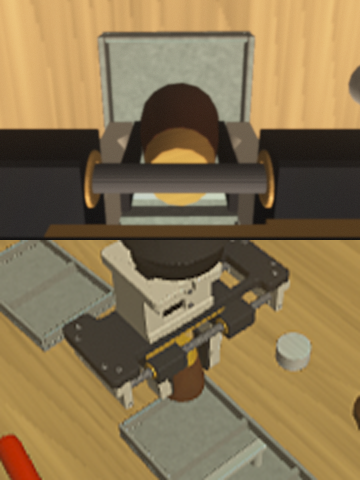

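The foot sits upright between the pads, with its ferrule at crop (180,170) as before the lift, above the right compartment. Lower it.

Scaled: 6.7 cm is 0.0838, 6.3 cm is 0.0788.

Call:
send_rows:
  plan:
    - [[0, -0.0025, 0.025, 0, 0, 0], [0, -0.0025, 0.05, 0, 0, 0], [0, -0.0025, 0.0688, 0, 0, 0], [0, -0.0025, 0.0788, 0, 0, 0], [0, -0.0025, 0.0838, 0, 0, 0], [0, -0.0025, 0.0838, 0, 0, 0], [0, -0.0025, 0.0838, 0, 0, 0]]

```text
clock: 11.9
tool_pos: [0.616, 0.1049, 0.031]
orientation: [-179.9, 0.0, -90.1]
force: [-0.6, 0.4, -0.9]
opening: 0.04
gripper_force: 29.5
```

Scaled: 0.8 cm is 0.01, 0.6 cm is 0.0075.

Call:
send_rows:
  plan:
    - [[0, 0, 0.0038, 0, 0, 0], [0, 0, 0.0075, 0, 0, 0], [0, 0, 0.01, 0, 0, 0], [0, 0, 0.01, 0, 0, 0], [0, 0, 0.01, 0, 0, 0]]

```text
clock: 12.32
tool_pos: [0.6158, 0.1052, 0.0225]
orientation: [-180.0, 0.0, -90.1]
force: [-0.1, 0.9, 0.4]
opening: 0.0397
gripper_force: 29.5
```

Call:
send_rows:
  plan:
    - [[0, 0, 0, 0, 0, 0], [0, 0, 0, 0, 0, 0], [0, 0, 0, 0, 0, 0], [0, 0, 0, 0, 0, 0]]
  fingers: 0.56

```text
clock: 12.65
tool_pos: [0.6157, 0.1052, 0.0224]
orientation: [-180.0, -0.0, -90.1]
force: [-0.6, 0.6, -0.4]
opening: 0.049
gripper_force: 0.0
```

Scaled: -10 cm is -0.125, -8 cm is -0.1.

Call:
send_rows:
  plan:
    - [[0, 0, -0.0125, 0, 0, 0], [0, 0, -0.05, 0, 0, 0], [0, 0, -0.1, 0, 0, 0], [0, 0, -0.125, 0, 0, 0], [0, 0, -0.125, 0, 0, 0]]

```text
clock: 13.07
tool_pos: [0.6189, 0.1062, 0.1292]
orientation: [-179.5, 0.2, -90.0]
force: [0.3, 0.5, 1.1]
opening: 0.0494
gripper_force: 0.0
```

```bash
python3 go.py 0.459,0.227,0.09,-90 0.459,0.227,0.011,-90
```

```text
t 13.07 [0.6189 0.1062 0.1292] [-179.47    0.17  -90.02] open 0.0494 gf 0.0 F [0.3 0.5 1.1]
0.459,0.227,0.09,-90 -> [-12.06, 16.03, 3.81, -0.5, 0.2, -0.0] rows>= 4.9
0.459,0.227,0.011,-90 -> [0.0, -0.0, 7.9, 0.0, 0.0, 0.0] rows>= 1.9
```

Scaled: 16 cm is 0.2, -12.1 cm is -0.1513, -0.5 degrees is -0.0014.

Call:
send_rows:
  plan:
    - [[-0.1513, 0.2, 0.0125, -0.0014, 0, 0], [-0.1513, 0.2, 0.0125, -0.0014, 0, 0], [-0.1513, 0.2, 0.025, -0.0014, 0, 0], [-0.1513, 0.2, 0.0438, -0.0014, 0, 0], [-0.1513, 0.2, 0.0475, -0.0014, 0, 0], [-0.1513, 0.2, 0.0475, -0.0014, 0, 0], [-0.1513, 0.2, 0.0475, -0.0014, 0, 0], [-0.1513, 0.2, 0.0475, -0.0014, 0, 0]]
  fingers: 0.78

```text
clock: 13.73
tool_pos: [0.4561, 0.227, 0.085]
orientation: [179.6, 0.0, -90.0]
force: [-0.2, 1.0, -0.0]
opening: 0.0683
gripper_force: 0.0
```

```bash
python3 go.py 0.459,0.227,0.011,-90; python3 - <<'E'
from h import *
from plant import ctrl
s=ctrl.snapshot("wrist"); print(proj(s,[.459,.227,.03]),proj(s,[.459,.227,.04])); cv2.imwrite("pics/w6.png",s["img"][150:350,100:540,::-1])
E
```

```text
t 13.73 [0.4561 0.227  0.085 ] [179.56   0.02 -90.  ] open 0.0683 gf 0.0 F [-0.2  1.  -0. ]
0.459,0.227,0.011,-90 -> [-0.0, -0.34, 7.4, 0.4, 0.0, -0.0] rows>= 1.8
[314.1401 220.3847] [314.046  225.6772]
```

View pics/w6.png

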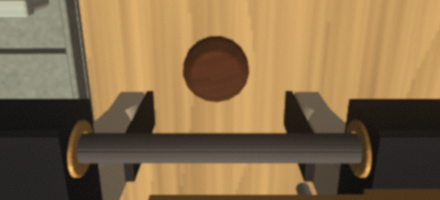

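The knob is at full-image (316,219) against the predicted (314,220). Descend.

Scaled: 7.4 cm is 0.0925, 7.3 cm is 0.0913.

Call:
send_rows:
  plan:
    - [[0, -0.0025, 0.0188, 0, 0, 0], [0, -0.0025, 0.05, 0, 0, 0], [0, -0.0025, 0.075, 0, 0, 0], [0, -0.0025, 0.0913, 0, 0, 0], [0, -0.0025, 0.0925, 0, 0, 0], [0, -0.0025, 0.0925, 0, 0, 0], [0, -0.0025, 0.0925, 0, 0, 0]]

```text
clock: 14.37
tool_pos: [0.4583, 0.2264, 0.0111]
orientation: [179.6, 0.0, -90.1]
force: [0.1, 0.2, 0.6]
opening: 0.0687
gripper_force: 0.0
```

Scaled: 0.4 degrees is 0.0011.

Call:
send_rows:
  plan:
    - [[0, 0, 0, 0.0011, 0, 0], [0, 0, 0, 0.0011, 0, 0], [0, 0, 0, 0.0011, 0, 0], [0, 0, 0, 0.0011, 0, 0], [0, 0, 0, 0.0011, 0, 0]]
  fingers: 0

```text
clock: 14.78
tool_pos: [0.4574, 0.2267, 0.0109]
orientation: [179.9, 0.0, -90.1]
force: [-1.1, 0.4, 4.4]
opening: 0.0444
gripper_force: 30.0
```

Scaled: -8 cm is -0.1, -5 cm is -0.0625.

Call:
send_rows:
  plan:
    - [[0, 0, -0.025, 0, 0, 0], [0, 0, -0.0625, 0, 0, 0], [0, 0, -0.1, 0, 0, 0], [0, 0, -0.1, 0, 0, 0], [0, 0, -0.1, 0, 0, 0]]

```text
clock: 15.2
tool_pos: [0.4582, 0.2275, 0.0922]
orientation: [-179.9, 0.2, -90.1]
force: [-0.1, 0.5, -1.2]
opening: 0.0441
gripper_force: 30.0
```

```bash
python3 go.py 0.615,0.2595,0.1,-90 0.615,0.2595,0.025,-90
```

```text
t 15.2 [0.4582 0.2275 0.0922] [-179.92    0.18  -90.07] open 0.0441 gf 30.0 F [-0.1  0.5 -1.2]
0.615,0.2595,0.1,-90 -> [-3.23, -15.67, -0.75, -0.1, 0.2, -0.1] rows>= 3.8
0.615,0.2595,0.025,-90 -> [0.0, -0.0, 7.5, 0.0, 0.0, 0.0] rows>= 1.8
```

Scaled: -15.7 cm is -0.1963, -13 cm is -0.1625.

Call:
send_rows:
  plan:
    - [[-0.0075, -0.0375, -0.0038, 0, 0, 0], [-0.0163, -0.0813, -0.0088, 0, 0, 0], [-0.025, -0.125, -0.01, 0, 0, 0], [-0.0325, -0.1625, -0.01, 0, 0, 0], [-0.04, -0.1963, -0.01, 0, 0, 0], [-0.04, -0.1963, -0.01, 0, 0, 0], [-0.04, -0.1963, -0.01, 0, 0, 0]]

```text
clock: 15.78
tool_pos: [0.6146, 0.2576, 0.0954]
orientation: [179.8, -0.1, -90.2]
force: [-0.9, 0.0, -0.6]
opening: 0.0446
gripper_force: 30.0
```

```bash
python3 go.py 0.6145,0.2595,0.016,-90; python3 - <<'E'
from h import *
from plant import ctrl
s=ctrl.snapshot("wrist"); cv2.imwrite("pics/w7.png",s["img"][60:350,60:580,::-1])
E
```

```text
t 15.78 [0.6146 0.2576 0.0954] [179.75  -0.11 -90.17] open 0.0446 gf 30.0 F [-0.9  0.  -0.6]
0.6145,0.2595,0.016,-90 -> [-0.21, -0.03, 7.94, 0.2, -0.1, -0.2] rows>= 1.9
```

View pics/w7.png

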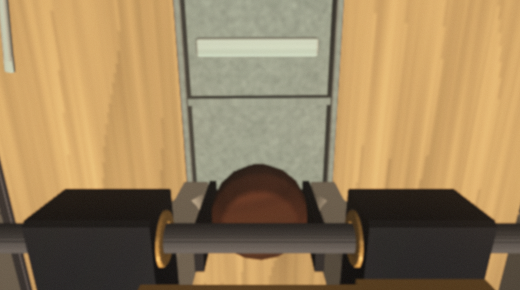

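The handle (257,47 in the crop) stands centred in the middle compartment. The knob (260,210) is in line with the tray's midline at 259. Lower it.

Scaled: 7.3 cm is 0.0913, 7 cm is 0.0875.

Call:
send_rows:
  plan:
    - [[-0.0025, 0, 0.025, 0, 0, 0], [-0.0025, 0, 0.0563, 0, 0, 0], [-0.0025, 0, 0.0788, 0, 0, 0], [-0.0025, 0, 0.0875, 0, 0, 0], [-0.0025, 0, 0.0913, 0, 0, 0], [-0.0025, 0, 0.0913, 0, 0, 0], [-0.0025, 0, 0.0913, 0, 0, 0]]

```text
clock: 16.42
tool_pos: [0.6146, 0.2606, 0.0262]
orientation: [180.0, 0.0, -90.1]
force: [-0.1, -0.1, 0.1]
opening: 0.0443
gripper_force: 30.0
```

Scaled: 0.9 cm is 0.0113, 0.8 cm is 0.01.

Call:
send_rows:
  plan:
    - [[0, 0, 0.0038, 0, 0, 0], [0, 0, 0.0075, 0, 0, 0], [0, 0, 0.01, 0, 0, 0], [0, 0, 0.0113, 0, 0, 0], [0, 0, 0.0113, 0, 0, 0], [0, 0, 0.0113, 0, 0, 0]]

```text
clock: 16.92
tool_pos: [0.6144, 0.2602, 0.0161]
orientation: [179.9, -0.0, -90.1]
force: [-0.6, -0.9, 0.6]
opening: 0.0446
gripper_force: 30.0
```

Call:
send_rows:
  plan:
    - [[0, 0, 0, 0, 0, 0], [0, 0, 0, 0, 0, 0], [0, 0, 0, 0, 0, 0], [0, 0, 0, 0, 0, 0]]
  fingers: 0.6

```text
clock: 17.25
tool_pos: [0.6144, 0.2602, 0.0162]
orientation: [179.9, 0.0, -90.1]
force: [-0.5, 0.2, 0.1]
opening: 0.0524
gripper_force: 0.0
```

Scaled: -16 cm is -0.2, -12 cm is -0.15.

Call:
send_rows:
  plan:
    - [[0, 0, -0.0125, 0, 0, 0], [0, 0, -0.05, 0, 0, 0], [0, 0, -0.1, 0, 0, 0], [0, 0, -0.15, 0, 0, 0], [0, 0, -0.2, 0, 0, 0], [0, 0, -0.2, 0, 0, 0]]

```text
clock: 17.75
tool_pos: [0.6187, 0.2621, 0.187]
orientation: [-179.3, 0.4, -90.0]
force: [1.9, 1.1, 1.5]
opening: 0.0525
gripper_force: 0.0
```

```bash
python3 go.py 0.54,0,0.2,-65 0.43,-0.32,0.2,-46.5
```

```text
t 17.75 [0.6187 0.2621 0.187 ] [-179.35    0.38  -90.  ] open 0.0525 gf 0.0 F [1.9 1.1 1.5]
0.54,0,0.2,-65 -> [26.2, 7.85, -1.56, -0.7, 0.2, -25.0] rows>= 6.6
0.43,-0.32,0.2,-46.5 -> [24.35, 23.49, 0.0, -0.0, 0.0, -18.5] rows>= 8.1
```

Scaled: 26.2 cm is 0.3275, 7.9 cm is 0.0988, -25 degrees is -0.0694.

Call:
send_rows:
  plan:
    - [[0.3275, 0.0988, -0.0188, -0.0019, 0, -0.0694], [0.3275, 0.0988, -0.0188, -0.0019, 0, -0.0694], [0.3275, 0.0988, -0.0188, -0.0019, 0, -0.0694], [0.3275, 0.0988, -0.0188, -0.0019, 0, -0.0694], [0.3275, 0.0988, -0.0188, -0.0019, 0, -0.0694], [0.3275, 0.0988, -0.0188, -0.0019, 0, -0.0694], [0.3275, 0.0988, -0.0188, -0.0019, 0, -0.0694], [0.3275, 0.0988, -0.0188, -0.0019, 0, -0.0694]]

```text
clock: 18.42
tool_pos: [0.5335, -0.0054, 0.1926]
orientation: [179.3, 0.2, -65.3]
force: [-0.0, 0.1, -0.2]
opening: 0.0528
gripper_force: 0.0
```

```bash
python3 go.py 0.443,-0.355,0.2,-46.5
```

```text
t 18.42 [ 0.5335 -0.0054  0.1926] [179.3    0.17 -65.27] open 0.0528 gf 0.0 F [-0.   0.1 -0.2]
0.443,-0.355,0.2,-46.5 -> [27.97, 22.85, -0.55, 0.7, 0.3, -18.8] rows>= 8.7
```

Scaled: 28 cm is 0.35, 22.8 cm is 0.285, -18.8 degrees is -0.0522.

Call:
send_rows:
  plan:
    - [[0.35, 0.285, -0.0075, 0.0019, 0.0008, -0.0522], [0.35, 0.285, -0.0075, 0.0019, 0.0008, -0.0522], [0.35, 0.285, -0.0075, 0.0019, 0.0008, -0.0522], [0.35, 0.285, -0.0075, 0.0019, 0.0008, -0.0522], [0.35, 0.285, -0.0075, 0.0019, 0.0008, -0.0522], [0.35, 0.285, -0.0075, 0.0019, 0.0008, -0.0522], [0.35, 0.285, -0.0075, 0.0019, 0.0008, -0.0522], [0.35, 0.285, -0.0075, 0.0019, 0.0008, -0.0522]]

```text
clock: 19.08
tool_pos: [0.4541, -0.3213, 0.1995]
orientation: [-180.0, -0.1, -46.3]
force: [1.3, -0.1, 0.2]
opening: 0.0529
gripper_force: 0.0
```

Scaled: 1.6 cm is 0.02, 1.3 cm is 0.0163.

Call:
send_rows:
  plan:
    - [[0.02, 0.0163, 0, 0, 0, 0], [0.02, 0.0163, 0, 0, 0, 0], [0.02, 0.0163, 0, 0, 0, 0], [0.02, 0.0163, 0, 0, 0, 0], [0.02, 0.0163, 0, 0, 0, 0]]

```text
clock: 19.5
tool_pos: [0.4565, -0.3393, 0.1988]
orientation: [180.0, 0.0, -46.2]
force: [-0.2, 0.3, -0.1]
opening: 0.0526
gripper_force: 0.0
```

```bash
python3 - <<'E'
from h import *
from plant import ctrl
o=ctrl.get_obs(); print(o["tool_pos"],o["orientation"],np.abs(o["qvel"]).max())
s=ctrl.snapshot("wrist"); np.savez("w8.npz",**s); cv2.imwrite("pics/w8.png",s["img"][:,:,::-1])
hsv=cv2.cvtColor(s["img"],cv2.COLOR_RGB2HSV).astype(int); k=np.zeros(hsv.shape[:2],bool); k[10:238]=1
m=((hsv[...,1]<75)|(hsv[...,2]<60))&k
for c,st,rc in blobs(s,m,300):
    bx=cv2.boxPoints(rc); print("blob",st,np.round(rc[0],1)); print(" box",bx.round(1).tolist(),[ray(s,u,.004)[:2].round(4).tolist() for u in bx])
b=(hsv[...,2]<60)&k
for c,st,rc in blobs(s,b,100): print("black",st,np.round(rc[0],1),np.round(rc[1],1),rc[2],[ray(s,rc[0],z)[:2].round(4).tolist() for z in (.036,.056)])
E
```

```text
[ 0.4565 -0.3393  0.1988] [179.9947   0.0023 -46.2316] 0.624144946047055
blob [ 507   10  133   67 5555] [573.  43.]
 box [[507.0, 10.0], [639.0, 10.0], [639.0, 76.0], [507.0, 76.0]] [[0.4386, -0.5794], [0.3478, -0.6662], [0.295, -0.6352], [0.3908, -0.5437]]
blob [605  50  35  64 720] [629.3  81.5]
 box [[602.5999755859375, 57.5], [629.5, 45.599998474121094], [656.0999755859375, 105.4000015258789], [629.2000122070312, 117.4000015258789]] [[0.3364, -0.6194], [0.3268, -0.6435], [0.2569, -0.6325], [0.2663, -0.607]]
blob [ 325   86   42   50 2037] [345.5 110.5]
 box [[325.0, 86.0], [366.0, 86.0], [366.0, 135.0], [325.0, 135.0]] [[0.5162, -0.4106], [0.4862, -0.4393], [0.4509, -0.4054], [0.4822, -0.3754]]
blob [   14    90   172   148 15594] [ 94.9 178.8]
 box [[2.5, 203.10000610351562], [84.30000305175781, 83.9000015258789], [187.3000030517578, 154.60000610351562], [105.5, 273.79998779296875]] [[0.6917, -0.0708], [0.6935, -0.2438], [0.5747, -0.2582], [0.5586, -0.0747]]
blob [ 350  195  158   43 2353] [431.  226.3]
 box [[350.0, 237.0], [505.6000061035156, 193.0], [512.0, 215.60000610351562], [356.3999938964844, 259.6000061035156]] [[0.3802, -0.3117], [0.2928, -0.4686], [0.2659, -0.4574], [0.3541, -0.2965]]
black [508  10  42  34 423] [529.5  23.4] [47.9 16.5] 51.009002685546875 [[0.4225, -0.5702], [0.428, -0.5594]]
black [340  91  19  42 761] [349.  111.5] [41. 18.] 90.0 [[0.4837, -0.4087], [0.4854, -0.4079]]
black [ 38 214  39  24 212] [ 55.8 227.9] [43.9  6.6] 32.2756462097168 [[0.6218, -0.1139], [0.6149, -0.1315]]
```

View pics/w8.png

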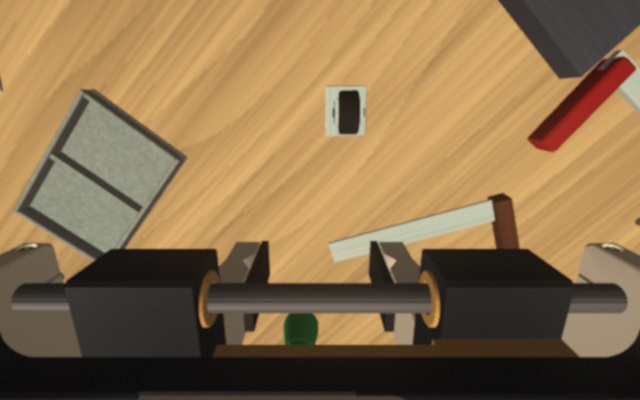

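The castor at (345,110) is square to the view, plate 41 x 49 px, which is 42 x 50 mm. It stands at (0.484, -0.408), yaw -46.2.

```bash
python3 go.py 0.484,-0.408,0.1,-46.2 0.484,-0.408,0.016,-46.2
```

```text
t 19.55 [ 0.4566 -0.3392  0.1989] [179.99  -0.   -46.21] open 0.0524 gf 0.0 F [ 0.2  0.8 -0.6]
0.484,-0.408,0.1,-46.2 -> [6.86, 2.78, 9.89, 0.0, -0.0, -0.0] rows>= 3.0
0.484,-0.408,0.016,-46.2 -> [0.0, -0.0, 8.4, 0.0, 0.0, 0.0] rows>= 2.0
```

Scaled: 9.9 cm is 0.1238, 9 cm is 0.1125.

Call:
send_rows:
  plan:
    - [[0.0375, 0.0175, 0.0375, 0, 0, 0], [0.0863, 0.035, 0.075, 0, 0, 0], [0.0863, 0.035, 0.1125, 0, 0, 0], [0.0863, 0.035, 0.1238, 0, 0, 0], [0.0863, 0.035, 0.1238, 0, 0, 0], [0.0863, 0.035, 0.1238, 0, 0, 0], [0.0863, 0.035, 0.1238, 0, 0, 0]]

```text
clock: 20.13
tool_pos: [0.4848, -0.4091, 0.1018]
orientation: [-180.0, -0.1, -46.2]
force: [0.1, -0.9, 0.5]
opening: 0.0527
gripper_force: 0.0
```

```bash
python3 go.py 0.484,-0.408,0.016,-46.2
```

```text
t 20.13 [ 0.4848 -0.4091  0.1018] [-179.99   -0.15  -46.19] open 0.0527 gf 0.0 F [ 0.1 -0.9  0.5]
0.484,-0.408,0.016,-46.2 -> [-0.16, -0.01, 8.58, -0.0, -0.1, 0.0] rows>= 2.1
```

Scaled: 8.4 cm is 0.105, 8.2 cm is 0.1025.

Call:
send_rows:
  plan:
    - [[-0.0025, 0, 0.0313, 0, 0, 0], [-0.0025, 0, 0.0625, 0, 0, 0], [-0.0025, 0, 0.0875, 0, 0, 0], [-0.0025, 0, 0.1025, 0, 0, 0], [-0.0025, 0, 0.105, 0, 0, 0], [-0.0025, 0, 0.105, 0, 0, 0], [-0.0025, 0, 0.105, 0, 0, 0]]

```text
clock: 20.72
tool_pos: [0.4835, -0.4084, 0.0175]
orientation: [-180.0, -0.1, -46.2]
force: [-0.1, -0.0, 0.2]
opening: 0.0523
gripper_force: 0.0
```

Call:
send_rows:
  plan:
    - [[0, 0, 0, 0, 0, 0], [0, 0, 0, 0, 0, 0], [0, 0, 0, 0, 0, 0], [0, 0, 0, 0, 0, 0], [0, 0, 0, 0, 0, 0]]
  fingers: 0

```text
clock: 21.13
tool_pos: [0.4826, -0.4081, 0.0161]
orientation: [-180.0, -0.0, -46.3]
force: [-1.1, 0.6, 3.3]
opening: 0.0261
gripper_force: 30.0
```

Scaled: -8 cm is -0.1, -5 cm is -0.0625.

Call:
send_rows:
  plan:
    - [[0, 0, -0.025, 0, 0, 0], [0, 0, -0.0625, 0, 0, 0], [0, 0, -0.1, 0, 0, 0], [0, 0, -0.1, 0, 0, 0], [0, 0, -0.1, 0, 0, 0]]

```text
clock: 21.55
tool_pos: [0.4833, -0.4084, 0.0975]
orientation: [-179.9, -0.2, -46.3]
force: [-1.4, 0.6, -2.6]
opening: 0.0258
gripper_force: 30.0
```

```bash
python3 go.py 0.6258,-0.2103,0.1,-85.2
```

```text
t 21.55 [ 0.4833 -0.4084  0.0975] [-179.93   -0.19  -46.29] open 0.0258 gf 30.0 F [-1.4  0.6 -2.6]
0.6258,-0.2103,0.1,-85.2 -> [-4.47, -23.99, -0.23, -0.1, -0.2, 38.9] rows>= 5.9
```

Gripped at 26 mm, matching the cheeks. Carry it to the right compartment of the short tray.

Scaled: -24 cm is -0.3, -20 cm is -0.25, 38.9 degrees is 0.1081.

Call:
send_rows:
  plan:
    - [[-0.01, -0.05, 0, 0, 0, 0.0181], [-0.02, -0.1, 0, 0, 0, 0.0361], [-0.03, -0.15, -0.0025, 0, 0, 0.0542], [-0.04, -0.2, -0.0025, 0, 0, 0.0722], [-0.05, -0.25, -0.0025, 0, 0, 0.0903], [-0.0563, -0.3, -0.0025, -0.0003, -0.0006, 0.1081], [-0.0563, -0.3, -0.0025, -0.0003, -0.0006, 0.1081], [-0.0563, -0.3, -0.0025, -0.0003, -0.0006, 0.1081]]

```text
clock: 22.22
tool_pos: [0.625, -0.2073, 0.0955]
orientation: [179.7, 0.2, -85.0]
force: [-1.0, -0.1, -1.5]
opening: 0.0259
gripper_force: 30.0
```

```bash
python3 go.py 0.6258,-0.2103,0.0211,-85.2; python3 - <<'E'
from h import *
from plant import ctrl
s=ctrl.snapshot("wrist"); cv2.imwrite("pics/w9.png",s["img"][60:350,60:580,::-1])
E
```

```text
t 22.22 [ 0.625  -0.2073  0.0955] [179.67   0.19 -85.03] open 0.0259 gf 30.0 F [-1.  -0.1 -1.5]
0.6258,-0.2103,0.0211,-85.2 -> [0.34, -0.1, 7.44, 0.3, 0.2, 0.2] rows>= 1.8
```

View pics/w9.png

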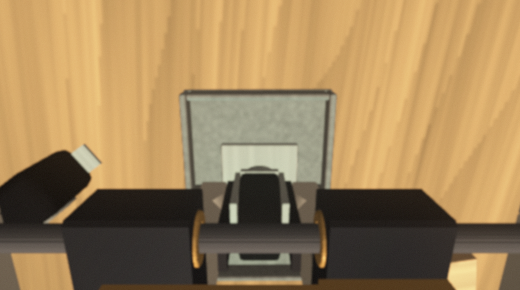

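The castor (259,200) hangs centred over the compartment and square to it. The dark thing at the left is clear. Lower it.

Scaled: 6.8 cm is 0.085, 6.6 cm is 0.0825, 0.3 degrees is 0.0008.

Call:
send_rows:
  plan:
    - [[0.0038, -0.0013, 0.025, 0.0008, 0.0006, 0], [0.0038, -0.0013, 0.05, 0.0008, 0.0006, 0], [0.0038, -0.0013, 0.0725, 0.0008, 0.0006, 0], [0.0038, -0.0013, 0.0825, 0.0008, 0.0006, 0], [0.0038, -0.0013, 0.085, 0.0008, 0.0006, 0], [0.0038, -0.0013, 0.085, 0.0008, 0.0006, 0], [0.0038, -0.0013, 0.085, 0.0008, 0.0006, 0]]

```text
clock: 22.85
tool_pos: [0.626, -0.213, 0.0303]
orientation: [-179.8, -0.1, -85.2]
force: [-0.1, 0.8, -1.2]
opening: 0.026
gripper_force: 30.0
```

Scaled: 0.8 cm is 0.01, 0.6 cm is 0.0075.

Call:
send_rows:
  plan:
    - [[-0.0025, 0, 0.0038, 0, 0, 0], [-0.0025, 0, 0.0075, 0, 0, 0], [-0.0025, 0, 0.01, 0, 0, 0], [-0.0025, 0, 0.01, 0, 0, 0], [-0.0025, 0, 0.01, 0, 0, 0], [-0.0025, 0, 0.01, 0, 0, 0]]

```text
clock: 23.35
tool_pos: [0.6257, -0.2103, 0.0217]
orientation: [-179.9, -0.1, -85.2]
force: [-0.1, -0.1, -1.2]
opening: 0.0259
gripper_force: 30.0
```

Scaled: 0.1 cm is 0.0013.

Call:
send_rows:
  plan:
    - [[0, 0, 0.0013, 0, 0, 0], [0, 0, 0.0013, 0, 0, 0]]

```text
clock: 23.52
tool_pos: [0.6258, -0.2104, 0.0211]
orientation: [-179.8, -0.1, -85.2]
force: [-0.6, -0.4, 4.1]
opening: 0.0259
gripper_force: 30.0
```

Call:
send_rows:
  plan:
    - [[0, 0, 0, 0, 0, 0], [0, 0, 0, 0, 0, 0], [0, 0, 0, 0, 0, 0], [0, 0, 0, 0, 0, 0]]
  fingers: 0.48

```text
clock: 23.85
tool_pos: [0.6256, -0.2103, 0.0205]
orientation: [-179.9, -0.1, -85.2]
force: [-0.1, -0.1, -0.1]
opening: 0.0411
gripper_force: 0.0
```

Scaled: -12 cm is -0.15, -8 cm is -0.1.

Call:
send_rows:
  plan:
    - [[0, 0, -0.0125, 0, 0, 0], [0, 0, -0.05, 0, 0, 0], [0, 0, -0.1, 0, 0, 0], [0, 0, -0.15, 0, 0, 0], [0, 0, -0.15, 0, 0, 0]]

```text
clock: 24.27
tool_pos: [0.6299, -0.2115, 0.1507]
orientation: [-179.1, -0.3, -85.1]
force: [2.2, 0.0, 1.5]
opening: 0.042
gripper_force: 0.0
```

```bash
python3 go.py 0.6,0.08,0.14,-85.2 0.538,0.39,0.1,-85.2
```

```text
t 24.27 [ 0.6299 -0.2115  0.1507] [-179.15   -0.3   -85.1 ] open 0.042 gf 0.0 F [2.2 0.  1.5]
0.6,0.08,0.14,-85.2 -> [-29.3, 0.5, 0.91, -0.9, -0.3, 0.1] rows>= 7.0
0.538,0.39,0.1,-85.2 -> [-31.41, 3.58, 4.0, 0.0, 0.0, 0.0] rows>= 7.6
```

Scaled: -29.3 cm is -0.3663, 0.6 cm is 0.0075, -0.9 degrees is -0.0025.

Call:
send_rows:
  plan:
    - [[-0.3663, 0.0063, 0.0075, -0.0025, -0.0008, 0], [-0.3663, 0.0063, 0.0075, -0.0025, -0.0008, 0], [-0.3663, 0.0063, 0.0075, -0.0025, -0.0008, 0], [-0.3663, 0.0063, 0.0075, -0.0025, -0.0008, 0], [-0.3663, 0.0063, 0.0075, -0.0025, -0.0008, 0], [-0.3663, 0.0063, 0.0075, -0.0025, -0.0008, 0], [-0.3663, 0.0063, 0.0075, -0.0025, -0.0008, 0], [-0.3663, 0.0063, 0.0075, -0.0025, -0.0008, 0]]
  fingers: 0.62

```text
clock: 24.93
tool_pos: [0.5956, 0.0872, 0.1352]
orientation: [179.3, 0.3, -84.9]
force: [-0.5, -1.1, -0.5]
opening: 0.0543
gripper_force: 0.0
```

Scaled: -31.4 cm is -0.3925, 3.6 cm is 0.045.

Call:
send_rows:
  plan:
    - [[-0.3925, 0.045, 0.0375, 0, 0, 0], [-0.3925, 0.045, 0.0375, 0, 0, 0], [-0.3925, 0.045, 0.0375, 0, 0, 0], [-0.3925, 0.045, 0.0375, 0, 0, 0], [-0.3925, 0.045, 0.0375, 0, 0, 0], [-0.3925, 0.045, 0.0375, 0, 0, 0], [-0.3925, 0.045, 0.0375, 0, 0, 0], [-0.3925, 0.045, 0.0375, 0, 0, 0]]

```text
clock: 25.6
tool_pos: [0.5322, 0.395, 0.1066]
orientation: [179.3, 0.3, -85.1]
force: [0.8, -0.9, -0.2]
opening: 0.0545
gripper_force: 0.0
```

```bash
python3 go.py 0.538,0.39,0.09,-85.2
```

```text
t 25.6 [0.5322 0.395  0.1066] [179.27   0.3  -85.07] open 0.0545 gf 0.0 F [ 0.8 -0.9 -0.2]
0.538,0.39,0.09,-85.2 -> [0.55, -0.56, 1.65, 0.7, 0.3, 0.1] rows>= 0.4
```

Scaled: 1.6 cm is 0.02, -0.5 cm is -0.0063, 0.7 degrees is 0.0019.

Call:
send_rows:
  plan:
    - [[0.0063, -0.0063, 0.02, 0.0019, 0.0008, 0], [0.0063, -0.0063, 0.02, 0.0019, 0.0008, 0], [0.0063, -0.0063, 0.02, 0.0019, 0.0008, 0], [0.0063, -0.0063, 0.02, 0.0019, 0.0008, 0]]

```text
clock: 25.93
tool_pos: [0.5385, 0.3861, 0.0908]
orientation: [179.9, -0.0, -85.2]
force: [1.1, -0.9, 0.2]
opening: 0.0541
gripper_force: 0.0
```

```bash
python3 go.py 0.538,0.39,0.005,-85.2; python3 - <<'E'
from h import *
from plant import ctrl
s=ctrl.snapshot("wrist"); print(proj(s,[.538,.39,.02]))
hsv=cv2.cvtColor(s["img"],cv2.COLOR_RGB2HSV).astype(int)
m=(hsv[...,2]<110)&(hsv[...,1]>110); m[:120]=0; m[245:]=0; m[:,:240]=0; m[:,400:]=0
for c,st,rc in blobs(s,m,150): print(st,np.round(rc[0],1),np.round(rc[1],1),ray(s,rc[0],.02)[:2])
E
```

```text
t 25.93 [0.5385 0.3861 0.0908] [179.92  -0.05 -85.22] open 0.0541 gf 0.0 F [ 1.1 -0.9  0.2]
0.538,0.39,0.005,-85.2 -> [-0.4, 0.01, 8.58, 0.1, -0.0, -0.0] rows>= 2.1
[318.9936 217.8972]
[ 300  202   39   40 1212] [319.  221.5] [39. 38.] [0.5378 0.3928]
```

The small knob is at pixel (319,221), or (0.538, 0.392), as predicted. Descend.

Scaled: 8.2 cm is 0.1025, 7.9 cm is 0.0988.

Call:
send_rows:
  plan:
    - [[-0.0063, 0, 0.0313, 0, 0, 0], [-0.0063, 0, 0.0625, 0, 0, 0], [-0.0063, 0, 0.0875, 0, 0, 0], [-0.0063, 0, 0.0988, 0, 0, 0], [-0.0063, 0, 0.1025, 0, 0, 0], [-0.0063, 0, 0.1025, 0, 0, 0], [-0.0063, 0, 0.1025, 0, 0, 0]]

```text
clock: 26.57
tool_pos: [0.5386, 0.392, 0.0095]
orientation: [-180.0, 0.0, -85.2]
force: [0.2, 0.8, 0.6]
opening: 0.0542
gripper_force: 0.0
```

Scaled: 0.3 cm is 0.0038, 0.2 cm is 0.0025.

Call:
send_rows:
  plan:
    - [[0, 0, 0.0025, 0, 0, 0], [0, 0, 0.0038, 0, 0, 0], [0, 0, 0.0038, 0, 0, 0]]

```text
clock: 26.82
tool_pos: [0.5379, 0.3919, 0.0057]
orientation: [180.0, -0.0, -85.2]
force: [0.1, -0.1, -0.4]
opening: 0.0543
gripper_force: 0.0
```

Call:
send_rows:
  plan:
    - [[0, 0, 0, 0, 0, 0], [0, 0, 0, 0, 0, 0], [0, 0, 0, 0, 0, 0], [0, 0, 0, 0, 0, 0], [0, 0, 0, 0, 0, 0]]
  fingers: 0

```text
clock: 27.23
tool_pos: [0.5377, 0.3917, 0.005]
orientation: [179.9, -0.1, -85.2]
force: [-0.7, 0.0, 0.9]
opening: 0.0285
gripper_force: 30.0
```

Scaled: -13 cm is -0.1625, -12 cm is -0.15.

Call:
send_rows:
  plan:
    - [[0, 0, -0.025, 0, 0, 0], [0, 0, -0.0625, 0, 0, 0], [0, 0, -0.1, 0, 0, 0], [0, 0, -0.15, 0, 0, 0], [0, 0, -0.1625, 0, 0, 0], [0, 0, -0.1625, 0, 0, 0]]

```text
clock: 27.73
tool_pos: [0.5397, 0.3936, 0.14]
orientation: [-179.7, 0.2, -85.2]
force: [1.0, 0.0, -0.5]
opening: 0.0285
gripper_force: 30.0
```

```bash
python3 go.py 0.57,0.13,0.14,-85.2  0.6193,-0.1335,0.13,-85.2
```

```text
t 27.73 [0.5397 0.3936 0.14  ] [-179.74    0.24  -85.15] open 0.0285 gf 30.0 F [ 1.   0.  -0.5]
0.57,0.13,0.14,-85.2 -> [26.52, -0.79, -0.11, -0.3, 0.2, 0.0] rows>= 6.4
0.6193,-0.1335,0.13,-85.2 -> [26.67, -2.71, 1.0, 0.0, 0.0, 0.0] rows>= 6.4
```

Scaled: 26.5 cm is 0.3313, 23 cm is 0.2875.

Call:
send_rows:
  plan:
    - [[0.0438, -0.0013, 0, 0, 0, 0], [0.0875, -0.0025, 0, 0, 0, 0], [0.1375, -0.0038, 0, 0, 0, 0], [0.1875, -0.005, 0, 0, 0, 0], [0.2375, -0.0063, 0, 0, 0, 0], [0.2875, -0.0088, 0, 0, 0, 0], [0.3313, -0.01, 0, 0, 0, 0], [0.3313, -0.01, 0, 0, 0, 0]]

```text
clock: 28.4
tool_pos: [0.5673, 0.1231, 0.1346]
orientation: [179.8, -0.1, -85.4]
force: [0.3, 0.6, 0.2]
opening: 0.0282
gripper_force: 30.0
```

Scaled: 26.7 cm is 0.3338, 24 cm is 0.3.

Call:
send_rows:
  plan:
    - [[0.05, -0.005, 0.0025, 0, 0, 0], [0.1, -0.01, 0.005, 0, 0, 0], [0.15, -0.015, 0.0075, 0, 0, 0], [0.2, -0.02, 0.01, 0, 0, 0], [0.25, -0.025, 0.0125, 0, 0, 0], [0.3, -0.03, 0.0125, 0, 0, 0], [0.3338, -0.0338, 0.0125, 0, 0, 0], [0.3338, -0.0338, 0.0125, 0, 0, 0]]

```text
clock: 29.07
tool_pos: [0.6173, -0.14, 0.1243]
orientation: [179.8, -0.1, -85.4]
force: [0.4, 1.2, 0.3]
opening: 0.0285
gripper_force: 30.0
```

```bash
python3 go.py 0.6193,-0.1335,0.03,-85.2 0.6193,-0.1335,0.0102,-85.2; python3 - <<'E'
from h import *
from plant import ctrl
s=ctrl.snapshot("wrist"); cv2.imwrite("pics/w10.png",s["img"][60:350,60:580,::-1])
E
```

```text
t 29.07 [ 0.6173 -0.14    0.1243] [179.84  -0.08 -85.42] open 0.0285 gf 30.0 F [0.4 1.2 0.3]
0.6193,-0.1335,0.03,-85.2 -> [-0.65, -0.28, 9.42, 0.2, -0.1, -0.2] rows>= 2.3
0.6193,-0.1335,0.0102,-85.2 -> [0.0, -0.0, 1.98, 0.0, 0.0, 0.0] rows>= 0.5
```

View pics/w10.png

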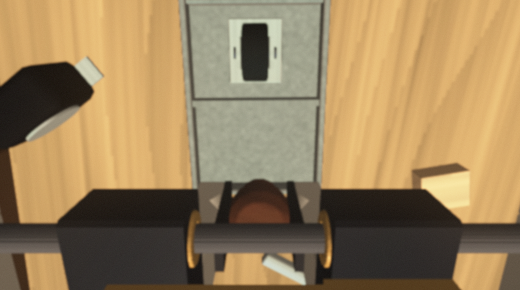

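The castor stands in its compartment (255,50), and the small knob (259,205) is lined up with the left one. Lower it.

Scaled: 10.5 cm is 0.1313, 10 cm is 0.125, 0.2 degrees is 0.0006.

Call:
send_rows:
  plan:
    - [[-0.0075, -0.0025, 0.0313, 0.0006, 0, 0], [-0.0075, -0.0025, 0.0688, 0.0006, 0, 0], [-0.0075, -0.0025, 0.1, 0.0006, 0, 0], [-0.0075, -0.0025, 0.1175, 0.0006, 0, 0], [-0.0075, -0.0025, 0.125, 0.0006, 0, 0], [-0.0075, -0.0025, 0.1313, 0.0006, 0, 0], [-0.0075, -0.0025, 0.1313, 0.0006, 0, 0], [-0.0075, -0.0025, 0.1313, 0.0006, 0, 0]]

```text
clock: 29.78
tool_pos: [0.6194, -0.129, 0.0212]
orientation: [-179.8, -0.1, -85.2]
force: [0.2, -0.6, -0.2]
opening: 0.0283
gripper_force: 30.0
```

Scaled: 1 cm is 0.0125, 0.9 cm is 0.0113.

Call:
send_rows:
  plan:
    - [[0.005, 0, 0.005, 0, 0, 0], [0.005, 0, 0.0088, 0, 0, 0], [0.005, 0, 0.0113, 0, 0, 0], [0.005, 0, 0.0125, 0, 0, 0], [0.005, 0, 0.0125, 0, 0, 0], [0.005, 0, 0.0125, 0, 0, 0]]

```text
clock: 30.28
tool_pos: [0.6191, -0.1334, 0.0105]
orientation: [-179.9, -0.1, -85.2]
force: [0.7, 0.3, -0.8]
opening: 0.0286
gripper_force: 30.0
```

Call:
send_rows:
  plan:
    - [[0, 0, 0, 0, 0, 0], [0, 0, 0, 0, 0, 0], [0, 0, 0, 0, 0, 0], [0, 0, 0, 0, 0, 0], [0, 0, 0, 0, 0, 0]]
  fingers: 0.5

```text
clock: 30.7
tool_pos: [0.6192, -0.1333, 0.0105]
orientation: [-179.9, -0.1, -85.2]
force: [-0.2, -0.1, 0.9]
opening: 0.044
gripper_force: 0.0
```

Scaled: -22 cm is -0.275, -20 cm is -0.25.

Call:
send_rows:
  plan:
    - [[0, 0, -0.0125, 0, 0, 0], [0, 0, -0.05, 0, 0, 0], [0, 0, -0.1, 0, 0, 0], [0, 0, -0.15, 0, 0, 0], [0, 0, -0.2, 0, 0, 0], [0, 0, -0.25, 0, 0, 0], [0, 0, -0.275, 0, 0, 0], [0, 0, -0.275, 0, 0, 0]]

```text
clock: 31.37
tool_pos: [0.6212, -0.1337, 0.2382]
orientation: [-179.3, -0.1, -85.2]
force: [0.6, 0.3, 0.4]
opening: 0.0436
gripper_force: 0.0
```

```bash
python3 go.py 0.48,-0.18,0.33,-40 0.42,-0.1,0.36,0
```

```text
t 31.37 [ 0.6212 -0.1337  0.2382] [-179.28   -0.15  -85.15] open 0.0436 gf 0.0 F [0.6 0.3 0.4]
0.48,-0.18,0.33,-40 -> [3.45, 14.35, -9.35, -0.6, -0.4, -45.1] rows>= 6.3
0.42,-0.1,0.36,0 -> [-9.74, -2.27, -3.0, 0.0, 0.0, -40.0] rows>= 5.6
```

Back off to where the wrist camera sees both trays, for a final check.

Scaled: 14.3 cm is 0.1788, -9.3 cm is -0.1163, -45 degrees is -0.125.

Call:
send_rows:
  plan:
    - [[0.0425, 0.1788, -0.1163, 0, 0, -0.125], [0.0425, 0.1788, -0.1163, 0, 0, -0.125], [0.0425, 0.1788, -0.1163, 0, 0, -0.125], [0.0425, 0.1788, -0.1163, 0, 0, -0.125], [0.0425, 0.1788, -0.1163, 0, 0, -0.125], [0.0425, 0.1788, -0.1163, 0, 0, -0.125], [0.0425, 0.1788, -0.1163, 0, 0, -0.125], [0.0425, 0.1788, -0.1163, 0, 0, -0.125]]

```text
clock: 32.03
tool_pos: [0.4782, -0.1791, 0.3241]
orientation: [-179.9, -0.2, -40.1]
force: [0.3, -0.3, -0.9]
opening: 0.044
gripper_force: 0.0
```

Scaled: -12.3 cm is -0.1538, -4.7 cm is -0.0588, -40 degrees is -0.1111.

Call:
send_rows:
  plan:
    - [[-0.0588, -0.1538, -0.0375, 0, 0, -0.1111], [-0.0588, -0.1538, -0.0375, 0, 0, -0.1111], [-0.0588, -0.1538, -0.0375, 0, 0, -0.1111], [-0.0588, -0.1538, -0.0375, 0, 0, -0.1111], [-0.0588, -0.1538, -0.0375, 0, 0, -0.1111], [-0.0588, -0.1538, -0.0375, 0, 0, -0.1111], [-0.0588, -0.1538, -0.0375, 0, 0, -0.1111], [-0.0588, -0.1538, -0.0375, 0, 0, -0.1111]]

```text
clock: 32.7
tool_pos: [0.5221, -0.0546, 0.3531]
orientation: [180.0, -0.1, -0.4]
force: [0.1, 0.5, -0.3]
opening: 0.0441
gripper_force: 0.0
```

Call:
send_rows:
  plan:
    - [[0, 0, 0, 0, 0, 0], [0, 0, 0, 0, 0, 0], [0, 0, 0, 0, 0, 0], [0, 0, 0, 0, 0, 0]]

```text
clock: 33.03
tool_pos: [0.5221, -0.0549, 0.3532]
orientation: [180.0, -0.1, -0.3]
force: [-0.2, -0.4, -0.6]
opening: 0.0441
gripper_force: 0.0
```

```bash
python3 - <<'E'
from h import *
from plant import ctrl
s=ctrl.snapshot("wrist"); c=ctrl.snapshot("scene")
a=s["img"][:250,:,::-1]; b=cv2.resize(c["img"][130:370,160:480,::-1],(640,350)[:2])
cv2.imwrite("pics/fin.png",np.vstack([a,cv2.resize(c["img"][120:360,120:500,::-1],(550,347))[:, :550] if 0 else cv2.copyMakeBorder(cv2.resize(c["img"][130:360,150:460,::-1],(465,345)),0,0,0,175,cv2.BORDER_CONSTANT)]))
hsv=cv2.cvtColor(s["img"],cv2.COLOR_RGB2HSV)
o=ctrl.get_obs(); print(o["clock"],o["tool_pos"])
E
```

```text
33.1333 [ 0.5222 -0.0549  0.3532]
```

View pics/fin.png

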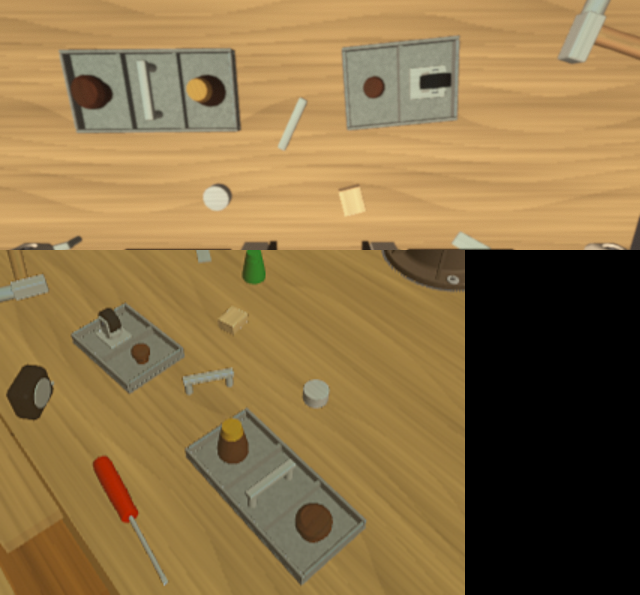

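All five pieces stand upright, one per compartment: large knob (90,92), handle (146,90), foot (205,90), small knob (373,87) and castor (432,82). The tin (217,197) and the offcut (351,201) look undisturbed.

```bash
python3 -c "
from plant import ctrl
print(ctrl.close_job())"
```

```text
the job is handed in; nothing more can be done
None
```

Both kits are made up and the job is handed in at about 33 s of the 122 s allowed: the bow handle, tapered foot and large knob stand upright in the long tray, the castor and small knob in the short one, and the wax tin and plywood offcut were left where they were.

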